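# Clear and sort the cake pillars, then set the tilting turntable

## Task

Clear the cake pillars off the turntable: the full-length ones go in the metal tray, the odd short ones in the pink ramekin. Once the plate is empty, turn it so that its black knob lines up with the pointer arm on the base, and tilt the plate 20 degrees (the edge nearest the robot goes down), ready for piping. Leave the glass bowl, the spatula and the icing smoother where they are.

Things in the scene. Friction and masses are not known exactly. Their poses are not given: they have to be found in the camera images.
- turntable: fixed base of the tilting cake turntable, cast aluminium, foot 176 mm across; origin on the bench under the plate's centre. Its -x side faces the robot (turned up to 0.4 rad); +y is the direction of the pointer arm. The tilt hinge runs along its y axis, 95 mm above the bench.
- pointer_tip (a point): top of the fixed pointer, a small upright at the end of an arm of the base, just outside the plate's rim, 156 mm from the plate's axis on the base's +y side, 100 mm above the bench
- plate_centre (a point): centre of the top face of the round aluminium plate, 260 mm across, 9 mm thick, top 122 mm above the bench (27 mm above the hinge line when level); z is the plate's normal, y points towards the knob
- knob_top (a point): top centre of the upright black round knob on the plate, 18 mm diameter, 35 mm tall, 112 mm from the plate's centre; push or pinch it from above to turn the plate (light friction)
- plate (a joint): swivel of the plate in rad, counter-clockwise from above positive; 0 (and 6.283, the same place) when the knob lines up with the pointer; range -0.5 to 6.8, starts between 0.9 and 5.3
- tilt (a joint): tilt of the plate in rad, 0 level (start), grows as the edge on the base's -x side (nearest the robot) goes down and the far edge rises; range 0 to 0.61; 20 degrees is 0.349. Stiff hinge that keeps any angle: about 6 N pressed down on the plate 100 mm from the hinge line moves it
- tall1: white plastic cake-tier pillar, square: foot and cap 34 x 34 mm, slimmer shaft between them, FULL LENGTH 56 mm. Origin at the centre of its foot (underside), z up its length to the cap. Starts standing on the turntable's plate; may be absent. About 40 g; grip across the 34 mm foot/cap faces
- tall2: white plastic cake-tier pillar, square: foot and cap 34 x 34 mm, slimmer shaft between them, FULL LENGTH 56 mm. Origin at the centre of its foot (underside), z up its length to the cap. Starts standing on the turntable's plate; may be absent. About 40 g; grip across the 34 mm foot/cap faces
- tall3: white plastic cake-tier pillar, square: foot and cap 34 x 34 mm, slimmer shaft between them, FULL LENGTH 56 mm. Origin at the centre of its foot (underside), z up its length to the cap. Starts standing on the turntable's plate; may be absent. About 40 g; grip across the 34 mm foot/cap faces
- tall4: white plastic cake-tier pillar, square: foot and cap 34 x 34 mm, slimmer shaft between them, FULL LENGTH 56 mm. Origin at the centre of its foot (underside), z up its length to the cap. Starts standing on the turntable's plate; may be absent. About 40 g; grip across the 34 mm foot/cap faces
- tall5: white plastic cake-tier pillar, square: foot and cap 34 x 34 mm, slimmer shaft between them, FULL LENGTH 56 mm. Origin at the centre of its foot (underside), z up its length to the cap. Starts standing on the turntable's plate; may be absent. About 40 g; grip across the 34 mm foot/cap faces
- short1: white plastic cake-tier pillar, square: foot and cap 34 x 34 mm, slimmer shaft between them, SHORT, only 40 mm. Origin at the centre of its foot (underside), z up its length to the cap. Starts standing on the turntable's plate; may be absent. About 30 g; grip across the 34 mm foot/cap faces
- short2: white plastic cake-tier pillar, square: foot and cap 34 x 34 mm, slimmer shaft between them, SHORT, only 40 mm. Origin at the centre of its foot (underside), z up its length to the cap. Starts standing on the turntable's plate; may be absent. About 30 g; grip across the 34 mm foot/cap faces
- tray: fixed rectangular aluminium tray, 230 (its x) x 180 mm (its y) outside, walls 5 mm thick and 24 mm high, floor 5 mm thick; origin under its centre on the bench
- ramekin: loose low pink ceramic ramekin, 126 mm across the rim, 112 mm at the foot, 38 mm high, walls 5 mm, floor 6 mm thick; origin at the centre of its underside
- bowl: small glass bowl, 100 mm across, 45 mm high, beyond the turntable; bystander, origin under its centre
- spatula: steel offset spatula, 260 mm long, lying beyond the turntable; bystander
- smoother: black plastic icing smoother, 140 x 80 mm plate with a grip on top, 37 mm high; bystander, origin under its centre

How it is judged:
On the way, in this order (a step that is already met when the one before it is completed fails the run):
1. the plate is empty: no pillar left on it (horizontal distance between each of tall1, tall2, tall3, tall4, tall5, short1, short2 and plate_centre above 0.14 m), for 0.2 s.
2. the knob lines up with the pointer and the plate is tilted 20 degrees ((value of joint plate between -0.13 and 0.13 rad or value of joint plate between 6.153 and 6.413 rad) and value of joint tilt between 0.279 and 0.419 rad), for 0.2 s.
At the end, for the whole second after the job is handed in: every full-length pillar rests in the tray and every short one in the ramekin (in any attitude), the ramekin upright on the bench; knob within 0.13 rad of the pointer; tilt 0.349 rad within 0.07 and still; bowl, spatula and smoother within 30 mm of where they were (all of step 2 and velocity of joint tilt between -0.05 and 0.05 rad/s and x of tall1 in the frame of tray between -0.111 and 0.111 m and y of tall1 in the frame of tray between -0.086 and 0.086 m and height (world z) of each of tall1, tall2, tall3, tall4, tall5 below 0.075 m and linear speed of each of tall1, tall2, tall3, tall4, tall5, short1, short2 below 0.03 m/s and x of tall2 in the frame of tray between -0.111 and 0.111 m and y of tall2 in the frame of tray between -0.086 and 0.086 m and x of tall3 in the frame of tray between -0.111 and 0.111 m and y of tall3 in the frame of tray between -0.086 and 0.086 m and x of tall4 in the frame of tray between -0.111 and 0.111 m and y of tall4 in the frame of tray between -0.086 and 0.086 m and x of tall5 in the frame of tray between -0.111 and 0.111 m and y of tall5 in the frame of tray between -0.086 and 0.086 m and horizontal distance between each of short1, short2 and ramekin below 0.059 m and height (world z) of each of short1, short2 below 0.055 m and angle between ramekin's own z axis and vertical below 0.15 rad and height (world z) of ramekin below 0.01 m and distance of each of bowl, spatula, smoother from where it was at the start of the episode below 0.03 m); the robot touches nothing.
It fails at once if the glass bowl, spatula or smoother is knocked aside (over 30 mm) (distance of any of bowl, spatula, smoother from where it was at the start of the episode above 0.03 m).
Of tall1, tall2, tall3, tall4, tall5 only 4 to 5 are there at a start; the rules pass over those that are not, and their reading is None.
Of short1, short2 only 1 to 2 are there at a start; the rules pass over those that are not, and their reading is None.
At some moment in a run one of ramekin may be knocked a few centimetres aside while the robot is not near it.
Once in a run the grip may slacken for a moment while it holds something.
It also fails if it takes over 208 s, if anything falls off the work surface, if the arm or the gripper's body presses on something with over 40 N, if the wrist force passes 120 N, or if a joint passes its speed limit or range.

## Robot

A 6-joint arm with a two-finger parallel gripper is mounted at the origin on the work surface. World frame = base frame: x ahead of the robot, y to its left, z up, the work surface at z = 0. Lengths are in m, angles in rad, forces in N, time in s.
With the tool pointing down it reaches from about 0.3 to 0.775 m from the base axis. Payload 14.6 kg.
Tool frame: the origin (TCP) lies midway between the tips of the shut fingers; the grasp point (between the pads) lies 19 mm behind it (ctrl.pinch_z is the z of the grasp point in the tool frame, in m); z points along the fingers, y is the line along which they close (so a half turn about z gives the same grasp; the last joint's range is limited). The gripper opens to 94 mm and grips with 3 to 60 N. Pads are 16 mm wide; open, the fingers measure 119 mm over their backs; the gripper's body (75 mm by 177 mm) begins 78 mm behind the grasp point.
Start: joints at [1.101, 0.3, 1.521, -0, 1.321, -0.067], TCP at [0.216, 0.506, 0.178] pointing down, gripper open.
Joint ranges: [-3.03, 3.03], [-0.79, 2.21], [0.23, 2.52], [-1.04, 4.18], [0, 3.07], [-2.55, 2.55]. Speed limits (rad/s): [2.22, 2.22, 2.57, 3.14, 3.14, 3.14].

## Interface

Orientations are given as [roll, pitch, yaw] about the fixed x, y, z axes, in that order (R = Rz(yaw) Ry(pitch) Rx(roll)).
In Python, from station import ctrl, camera, ticket gives the robot as it stands. The module is installed in compiled form; this text tells all that it offers.
- The arm moves only by the shell command python3 -m inch 'ROWS' [FORCE]. ROWS is text: rows parted by semicolons, each of 7 numbers parted by spaces: the opening, from -1 (shut) to 1 (fully open), then the shift along the tool's x, y, z in units of 0.03 m (1.0 is 0.03 m), then the turn, a rotation vector about the tool's x, y, z in units of 10 degrees (1.0 is 10 degrees). In form: grip dx dy dz rx ry rz; .... A call has 1 to 10 rows; each row shifts and turns the commanded pose from where the row before left it, along the tool's axes as they then stand; what a row does not reach is not made up. A row lasts 1/8 s, in which the tool goes at most 62.5 mm and 10.7 degrees, less where a joint would pass 70% of its speed; a pose out of reach is approached as far as the arm can. A call with a number of a shift or a turn outside -1 to 1 is refused whole. A call with a gripper value outside its range is refused whole. The fingers move at their own pace and stop on an object; FORCE is the grip in N (left out, the last holds). Time passes only in rows, so rows that do not move let the fingers close. It gives the time, the measured TCP pose, the force, the opening and the grip force at its end, in the units of the state.
- ctrl.get_obs(): the state, without advancing time (a new reading comes with each control period).
- camera(name): name is "side" or "top" or "wrist"; returns a dict with "img" (400x640x3 uint8, blue, green, red), "range_z" (400x640 float32, m along the optical axis (not along the pixel's ray), 0 where there is no reading), "intrinsics" (3x3 intrinsics, pixels), "k1" (the pictures are not rectified: a ray, as slopes to the right and down, at radius r is drawn at 1 + k1 r^2 times it, then the intrinsics apply), "view" (4x4, takes a point from world to camera coordinates). Camera axes: x right, y down, z forward; pixel columns grow to the right and rows downward; lengths in m; the calibration is good to about 2 mm. A picture is of the moment at which its call begins.
- ticket.hand_in(): hands the job in; it is judged then, once.
The state is a dict: "time_s": time; "qpos": joint angles; "joint_vel": joint speeds; "tau": joint torques, N m; "ee_pos": TCP position; "eef_rot": TCP orientation; "force": force on the tool from outside, world axes, zero at the start; "moment": the same for the moment, N m; "grip_width": finger opening in m; "grip_force": force on a finger pad.
Only numpy, scipy, OpenCV 4.12 (cv2) and the standard library are available. Lean on these libraries where they do the work, as an engineer would, in place of code of your own. Each camera call takes 0.05 s, during which the arm holds its last target. There are 200 camera calls.

## Working session

There is one attempt and no reset: what is moved stays moved. The work goes in short steps, Python scripts to look and compute and a shell command to move; the robot and the scene stay as the last step left them, time stands still between calls to the robot, and variables do not carry over. Pictures are saved under pics/ and viewed, at most 14 in all, crops included, and the job is handed in when it is done.

```bash
mkdir -p pics
cat > h.py <<'E'
import numpy as np, cv2
from scipy.spatial.transform import Rotation as R
from station import ctrl, camera, ticket
def snap(n, f=None):
    c=camera(n); 
    if f: cv2.imwrite('pics/'+f,c['img'])
    return c
def und(c,uv):
    K=c['intrinsics']; return cv2.undistortPoints(np.float64(uv).reshape(-1,1,2),K,np.array([c['k1'],0,0,0,0.])).reshape(-1,2)
def rays(c,uv):
    n=und(c,uv); V=np.linalg.inv(c['view']); d=np.c_[n,np.ones(len(n))]@V[:3,:3].T
    return V[:3,3],d
def onz(c,uv,z):
    o,d=rays(c,uv); return o+d*((z-o[2])/d[:,2])[:,None]
def cloud(c):
    v,u=np.mgrid[:400,:640]; uv=np.c_[u.ravel(),v.ravel()]
    o,d=rays(c,uv); P=o+d*c['range_z'].reshape(-1,1); P[c['range_z'].ravel()==0]=np.nan
    return P.reshape(400,640,3)
def proj(c,P):
    P=np.atleast_2d(P); q=P@c['view'][:3,:3].T+c['view'][:3,3]; n=q[:,:2]/q[:,2:]; n=n*(1+c['k1']*(n**2).sum(1,keepdims=True))
    return n@np.diag([c['intrinsics'][0,0],c['intrinsics'][1,1]])+c['intrinsics'][:2,2]
E
python3 - <<'E'
from h import *
for n in('top','side','wrist'):
    c=snap(n,n+'0.png'); P=cloud(c); print(n,np.linalg.inv(c['view'])[:3].round(3).tolist(),c['k1'],c['intrinsics'][0,0],np.nanmin(P,(0,1)),np.nanmax(P,(0,1)))
print(ctrl.get_obs(),ctrl.pinch_z)
E
```

```text
top [[0.024, -0.985, 0.169, 0.456], [-1.0, -0.026, -0.009, 0.018], [0.013, -0.169, -0.986, 1.055]] -0.07643832008175902 383.79883124817314 [-0.01742458 -1.76390736 -0.77322117] [1.48904661 1.73829471 0.51385664]
side [[0.715, -0.524, 0.463, 0.113], [-0.699, -0.552, 0.454, -0.529], [0.018, -0.649, -0.761, 1.024]] -0.0706161367521967 440.12706906765743 [-0.16083497 -1.11305398 -0.753621  ] [1.49955767 1.77497446 0.6273918 ]
wrist [[0.391, 0.894, 0.217, 0.152], [0.92, -0.38, -0.094, 0.532], [-0.002, 0.236, -0.972, 0.384]] 0.010635627273359595 302.3697219131738 [-0.10971007  0.05550934 -0.75868891] [1.16777184 1.6033142  0.34302276]
{'time_s': 0.15, 'qpos': array([ 1.10139624e+00,  3.00333583e-01,  1.52142282e+00,  4.09931163e-05,
        1.32069439e+00, -6.65972681e-02]), 'joint_vel': array([ 1.38188450e-03, -3.41283784e-03, -1.39353511e-03,  9.73579674e-05,
        7.13397637e-04, -1.23445639e-03]), 'tau': array([ 2.24540338e-03, -5.31961942e+01, -3.52820671e+01,  7.09501491e-02,
        2.36553827e-02, -4.37098993e-05]), 'ee_pos': array([0.2154917 , 0.50579253, 0.17742873]), 'eef_rot': array([-3.14073906e+00, -9.67284207e-05,  2.73877963e+00]), 'force': array([-0.00241423,  0.24025163, -0.66457929]), 'moment': array([-0.06697313,  0.00508172,  0.01871133]), 'grip_force': 0.0, 'grip_width': 0.09396420636997029} -0.0188
```

View pics/top0.png

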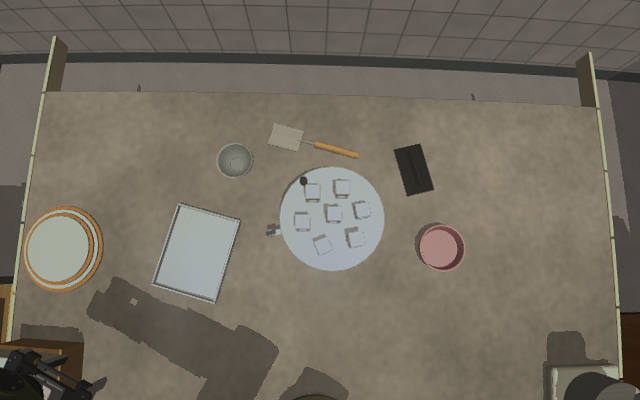

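View pics/side0.png

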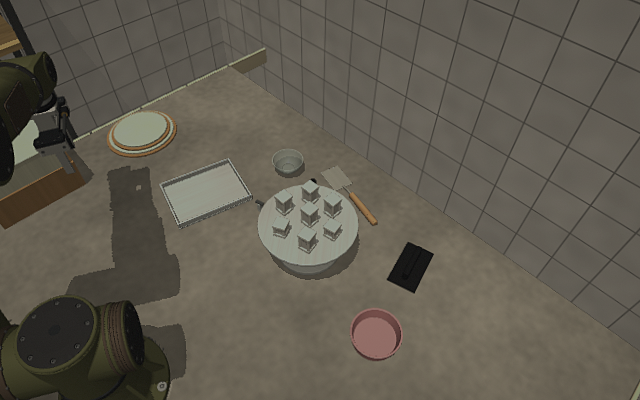

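The top view shows seven pillars at about (313,192), (342,187), (362,210), (334,213), (302,221), (322,244) and (355,237). It also shows the knob at (304,181), the pointer at (272,230), the tray at (197,253) and the ramekin at (441,247). The side view shows the same seven pillars, and two of them (282,230 and 332,231) look short.

Run:
```python
from h import *
T=snap('top');S=snap('side')
for n,c in(('top',T),('side',S)):
    P=cloud(c); z=P[...,2]
    m=((P[...,0]>.3)&(P[...,0]<.8)&(abs(P[...,1])<.2))
    pl=m&(z>.11)&(z<.132); q=P[pl]; print(n,'plate z med/std',np.median(q[:,2]),q[:,2].std(),pl.sum())
    (cx,cy),r=cv2.minEnclosingCircle(np.float32(q[:,:2])); print('plate circ',cx,cy,r)
    up=(m&(z>.145)).astype(np.uint8)
    k,L,st,ce=cv2.connectedComponentsWithStats(up)
    for i in range(1,k):
        if st[i,4]<15: continue
        q=P[L==i]; h=np.percentile(q[:,2],80); t=q[q[:,2]>h-.006]
        # top-face quadrilateral by pixels
        (rx,ry),(w,hh),a=cv2.minAreaRect(np.float32(t[:,:2]))
        print(ce[i].round(1),st[i,4],'ztop',h.round(4),'xy',np.round([rx,ry],4),'wh',round(w,3),round(hh,3),'a',round(a,1), 'grey',c['img'][L==i].mean().round())
b=T['img'].astype(int)
pk=((b[...,2]-b[...,1]>30)&(b[...,2]-b[...,0]>20)).astype(np.uint8)
k,L,st,ce=cv2.connectedComponentsWithStats(pk)
for i in range(1,k):
    if st[i,4]>100: 
        q=cloud(T)[L==i]; print('pink',ce[i],st[i],np.nanpercentile(q[:,2],[5,50,95]), onz(T,[ce[i]],.038))
```

```text
top plate z med/std 0.1213600183552816 0.002031761610772201 6804
plate circ 0.5718994140625 -0.027453387156128883 0.12886667251586914
[303.5 180.2] 46 ztop 0.157 xy [0.6562 0.0434] wh 0.015 0.016 a 43.6 grey 63.0
[342.9 187.9] 219 ztop 0.1781 xy [ 0.636  -0.0498] wh 0.032 0.033 a 1.1 grey 164.0
[312.8 192.2] 222 ztop 0.1782 xy [0.6238 0.0201] wh 0.033 0.033 a 1.7 grey 163.0
[362.8 209.9] 211 ztop 0.1625 xy [ 0.5871 -0.0987] wh 0.034 0.034 a 12.4 grey 168.0
[334.1 213.9] 220 ztop 0.1784 xy [ 0.5731 -0.0299] wh 0.033 0.033 a 1.8 grey 167.0
[302. 222.] 220 ztop 0.1782 xy [0.5528 0.0436] wh 0.033 0.032 a 1.5 grey 166.0
[356.2 237.9] 223 ztop 0.1789 xy [ 0.5193 -0.0824] wh 0.034 0.034 a 13.2 grey 170.0
[323.  245.1] 211 ztop 0.1627 xy [ 0.5024 -0.0064] wh 0.034 0.034 a 24.9 grey 169.0
side plate z med/std 0.12375044476963126 0.0022593717935294674 4401
plate circ 0.574105441570282 -0.026556948199868202 0.13067106902599335
[309.5 199.9] 532 ztop 0.1802 xy [ 0.6019 -0.0039] wh 0.116 0.044 a 45.5 grey 116.0
[283.4 198.9] 254 ztop 0.1802 xy [0.557  0.0444] wh 0.036 0.036 a 1.9 grey 119.0
[332.4 201.9] 255 ztop 0.1799 xy [ 0.6398 -0.0483] wh 0.036 0.035 a 88.3 grey 120.0
[280.4 223.7] 203 ztop 0.1645 xy [ 0.5037 -0.0056] wh 0.036 0.034 a 28.6 grey 134.0
[332. 226.] 203 ztop 0.1645 xy [ 0.59   -0.0974] wh 0.035 0.035 a 10.9 grey 135.0
[306.7 236.2] 279 ztop 0.1803 xy [ 0.5199 -0.0806] wh 0.034 0.035 a 12.9 grey 123.0
pink [337.68811881 149.75247525] [315 142  44  16 202] [0.01246557 0.01720062 0.02084369] [[ 0.76995313 -0.04447443  0.038     ]]
pink [ 69.671406   250.86729858] [ 22 206  81  86 633] [0.00175199 0.00517838 0.00871908] [[0.47111095 0.67274433 0.038     ]]
pink [ 65.62429907 249.41495327] [ 26 213  67  72 535] [0.01396392 0.0173069  0.02065135] [[0.474537   0.68486718 0.038     ]]
pink [440.42749141 246.49415808] [ 420  225   46   46 1455] [0.00274415 0.00648162 0.03789453] [[ 0.51115807 -0.32314431  0.038     ]]
```

Run:
```python
from h import *
T=cv2.imread('pics/top0.png');S=cv2.imread('pics/side0.png')
a=cv2.resize(T[150:290,250:400],None,fx=4,fy=4,interpolation=cv2.INTER_CUBIC)
cv2.imwrite('pics/tc.png',a)
```

```text
(no output)
```

View pics/tc.png

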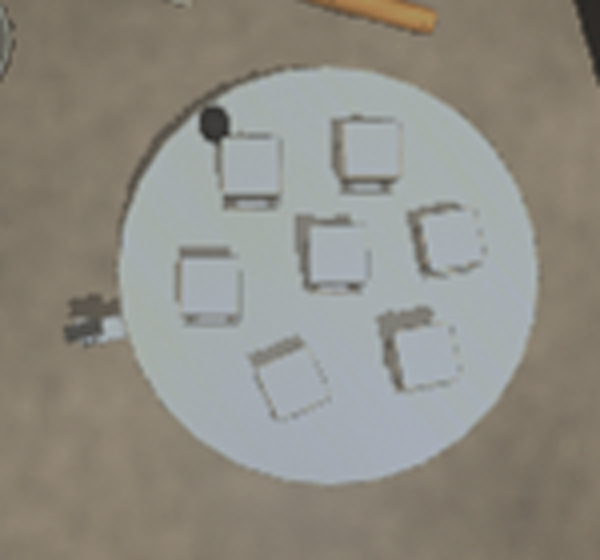

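The crop confirms the yaws. Four pillars are nearly square to the axes, the two on the right are turned about 12° CCW, and the lower-left one about 26°. The two views agree on xy to about 3 mm, and the cap heights are 0.178 for the five tall ones and 0.162 for the two short ones. Next are the tray, ramekin and pointer.

Run:
```python
from h import *
T=snap('top');S=snap('side')
for n,c in(('top',T),('side',S)):
    P=cloud(c); x,y,z=P[...,0],P[...,1],P[...,2]
    m=(y>.18)&(y<.53)&(x>.28)&(x<.62)&(z>.016)&(z<.04)
    k,L,st,ce=cv2.connectedComponentsWithStats(m.astype(np.uint8),connectivity=8)
    i=1+st[1:,4].argmax(); q=P[L==i]; print(n,'tray',cv2.minAreaRect(np.float32(q[:,:2])),np.percentile(q[:,2],[50,90]), cv2.boxPoints(cv2.minAreaRect(np.float32(q[:,:2]))).round(3).tolist())
    m=(y>.112)&(y<.19)&(x>.5)&(x<.63)&(z>.07)
    q=P[m]; t=q[q[:,2]>.09]; print('pointer',len(q),len(t),t.mean(0) if len(t) else 0,np.nanpercentile(q[:,2],95))
    b=c['img'].astype(int); pk=(b[...,2]-b[...,1]>25)&(b[...,2]-b[...,0]>15)&(y<-.2)&(x<.62)
    q=P[pk&(z>.03)]; print('ram rim',cv2.minEnclosingCircle(np.float32(q[:,:2])),np.median(q[:,2]))
```

```text
top tray ((0.48116621375083923, 0.33161497116088867), (0.1828797459602356, 0.23217619955539703), 76.3140640258789) [0.0227336  0.02523552] [[0.34700000286102295, 0.27000001072883606], [0.5720000267028809, 0.2150000035762787], [0.6159999966621399, 0.3930000066757202], [0.38999998569488525, 0.4480000138282776]]
pointer 57 48 [0.53451833 0.12280034 0.09868058] 0.10251479056921602
ram rim ((0.5088435411453247, -0.3289959132671356), 0.06341558694839478) 0.03657800742548911
side tray ((0.48243939876556396, 0.33285602927207947), (0.18855604529380798, 0.23121297359466553), 76.03790283203125) [0.0235679  0.02757639] [[0.3479999899864197, 0.26899999380111694], [0.5720000267028809, 0.21299999952316284], [0.6169999837875366, 0.3959999978542328], [0.3930000066757202, 0.4519999921321869]]
pointer 60 40 [0.53458214 0.12399369 0.10004763] 0.10397326351017874
ram rim ((0.5103420615196228, -0.3270007371902466), 0.06300035864114761) 0.038152745651101994
```

```bash
python3 -m inch '0.1 0 0 -0.8 0 0 -1; 0.1 0 0 -0.8 0 0 -1; 0.1 0 0 0 0 0 -0.307; 0.1 0 0 0 0 0 0; 0.1 0 0 0 0 0 0' 20; python3 -m inch '0.1 0 0 0 0 0 0'
```

```text
time_s: 0.98
ee_pos: [0.2155, 0.5059, 0.2255]
eef_rot: [-3.141, -0.0, 3.14]
force: [-0.1, 0.5, 0.3]
grip_width: 0.0523
grip_force: 0.0
time_s: 1.1
ee_pos: [0.2156, 0.5059, 0.2256]
eef_rot: [-3.141, -0.0, 3.141]
force: [-0.2, 0.4, -0.2]
grip_width: 0.0517
grip_force: 0.0
```

```bash
python3 -m inch '0.1 -.707 -.9625 0 0 0 0; 0.1 -.707 -.9625 0 0 0 0; 0.1 -.707 -.9625 0 0 0 0; 0.1 -.707 -.9625 0 0 0 0; 0.1 -.707 -.9625 0 0 0 0; 0.1 -.707 -.9625 0 0 0 0; 0.1 -.707 -.9625 0 0 0 0; 0.1 -.707 -.9625 0 0 0 0' >/dev/null; python3 -m inch '0.1 -.707 -.9625 0 0 0 0; 0.1 -.707 -.9625 0 0 0 0; 0.1 -.707 -.9625 0 0 0 0; 0.1 -.707 -.9625 0 0 0 0; 0.1 -.707 -.9625 0 0 0 0; 0.1 -.707 -.9625 0 0 0 0; 0.1 -.707 -.9625 0 0 0 0; 0.1 -.707 -.9625 0 0 0 0;0.1 0 0 0 0 0 0; 0.1 0 0 0 0 0 0'
python3 - <<'E'
from h import *
W=snap('wrist','w1.png'); P=cloud(W); z=P[...,2]
o=ctrl.get_obs(); print(o['ee_pos'],R.from_euler('xyz',o['eef_rot']).as_matrix().round(3).tolist())
up=((z>.15)&(z<.19)).astype(np.uint8)
k,L,st,ce=cv2.connectedComponentsWithStats(up)
for i in range(1,k):
    if st[i,4]<100: continue
    q=P[L==i]; h=np.percentile(q[:,2],80); t=q[q[:,2]>h-.005]
    print(ce[i].round(),st[i,4],h.round(4),cv2.minAreaRect(np.float32(t[:,:2])))
E
```

```text
time_s: 3.35
ee_pos: [0.5545, 0.0443, 0.2257]
eef_rot: [3.141, -0.0, 3.141]
force: [0.8, 0.7, 0.2]
grip_width: 0.0516
grip_force: 0.0
[0.55450918 0.04457922 0.22587878] [[-1.0, -0.0, -0.0], [-0.0, 1.0, 0.0], [0.0, 0.0, -1.0]]
[263. 144.] 1489 0.1622 ((0.5027313232421875, -0.006925135850906372), (0.03396688401699066, 0.03443845734000206), 25.83134651184082)
[174. 165.] 1942 0.1782 ((0.5195620059967041, -0.08252012729644775), (0.03394892439246178, 0.035142671316862106), 12.484012603759766)
[318. 206.] 1516 0.1781 ((0.5555233955383301, 0.04268277809023857), (0.03370220214128494, 0.033464670181274414), 0.8707460761070251)
[235. 226.] 1415 0.1781 ((0.5762438178062439, -0.030414525419473648), (0.034329187124967575, 0.03385361284017563), 2.7165706157684326)
[171. 236.] 1362 0.1621 ((0.5892362594604492, -0.09866859018802643), (0.03417534753680229, 0.03546760603785515), 11.779740333557129)
[294. 272.] 1147 0.1778 ((0.6213722229003906, 0.020280735567212105), (0.02411131002008915, 0.03380196541547775), 3.246109962463379)
```

View pics/w1.png

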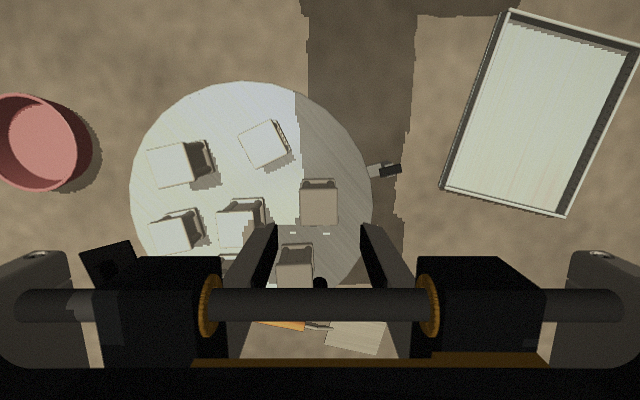

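The wrist picture shows pillar E at (318,206), with its cap matching the top and side estimates to about 2 mm. The fingers sit either side of it, so I'll grasp it.

```bash
python3 -m inch '0.1 -.03 -.05 .83 0 0 0; 0.1 0 0 .83 0 0 0; 0.1 0 0 .83 0 0 0; 0.1 0 0 0 0 0 0; -1 0 0 0 0 0 0; -1 0 0 0 0 0 0; -1 0 0 0 0 0 0; -1 0 0 0 0 0 0' 20; python3 -m inch '-1 0 0 -.4 0 0 0; -1 0 0 -1 0 0 0;-1 0 0 -1 0 0 0; -1 0 0 -.1 0 0 0;-1 0 0 0 0 0 0'
```

```text
time_s: 4.4
ee_pos: [0.5559, 0.0424, 0.1514]
eef_rot: [3.142, 0.0, 3.141]
force: [0.3, -0.7, -0.2]
grip_width: 0.0156
grip_force: 0.0
time_s: 5.03
ee_pos: [0.5556, 0.0424, 0.2257]
eef_rot: [-3.142, -0.0, 3.141]
force: [0.2, -0.3, -0.5]
grip_width: 0.0005
grip_force: 0.0
```

The fingers closed fully, so the grasp missed. I'll take a picture.

Run:
```python
from h import *
W=snap('wrist','w2.png'); P=cloud(W); z=P[...,2]
up=((z>.135)&(z<.22)).astype(np.uint8)
k,L,st,ce=cv2.connectedComponentsWithStats(up)
for i in range(1,k):
    if st[i,4]<100: continue
    q=P[L==i]; h=np.percentile(q[:,2],80); t=q[q[:,2]>h-.005]
    print(ce[i].round(),st[i,4],h.round(4),cv2.minAreaRect(np.float32(t[:,:2])))
```

```text
[265. 143.] 1517 0.1622 ((0.502585232257843, -0.006743015721440315), (0.03385363891720772, 0.03412957116961479), 25.257221221923828)
[178. 163.] 2143 0.1781 ((0.5194546580314636, -0.08240751922130585), (0.034028518944978714, 0.03500748798251152), 12.998190879821777)
[320. 203.] 1577 0.178 ((0.555539071559906, 0.0425860658288002), (0.033643681555986404, 0.033419299870729446), 1.2153284549713135)
[241. 224.] 1795 0.178 ((0.5762333273887634, -0.030461154878139496), (0.03427167236804962, 0.034151699393987656), 3.5677850246429443)
[175. 233.] 1575 0.162 ((0.5891906023025513, -0.09852874279022217), (0.033980365842580795, 0.03526139631867409), 11.617339134216309)
[215. 273.] 433 0.1775 ((0.6277373433113098, -0.05699747055768967), (0.011930832639336586, 0.017863547429442406), 1.8479629755020142)
```

View pics/w2.png

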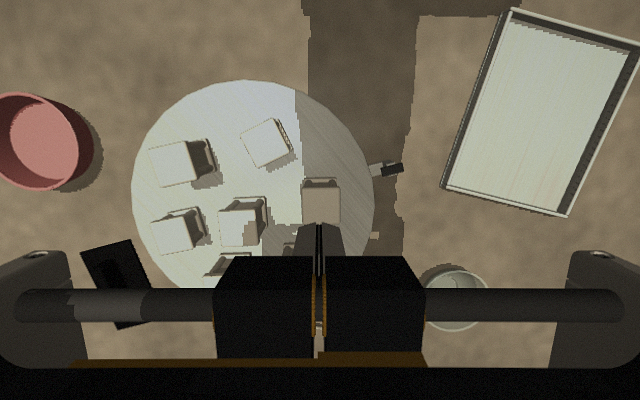

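The pillar at (320,203) hasn't moved and the fingers are shut beyond it. I'll check where the fingertips really are in the world.

Run:
```python
from h import *
S=snap('side');W=snap('wrist'); o=ctrl.get_obs(); p=o['ee_pos']; print(p, proj(W,p),proj(S,p), proj(W,p+[0,0,.019]))
PW=cloud(W); 
for u,v in((318,226),(318,230),(315,240),(325,240),(310,250),(318,250)): print('wrist',u,v,PW[v,u].round(4))
P=cloud(S); z=P[...,2]; m=(abs(P[...,0]-p[0])<.08)&(abs(P[...,1]-p[1])<.04)&(z>.185)&(z<.29)
for lo in np.arange(.19,.29,.01):
    q=P[m&(z>=lo)&(z<lo+.01)]
    if len(q): print(lo.round(3),len(q),q.min(0).round(3),q.max(0).round(3))
u,v=proj(S,p)[0].astype(int); cv2.imwrite('pics/s2.png',cv2.resize(cv2.circle(S['img'].copy(),(u,v),1,(0,0,255),-1)[max(0,v-70):v+60,u-80:u+80],None,fx=4,fy=4,interpolation=cv2.INTER_CUBIC))
```

```text
[0.5554125  0.0424275  0.22511309] [[320.0975847  223.96426635]] [[282.31926477 184.04562901]] [[320.21857933 233.14971709]]
wrist 318 226 [0.5466 0.041  0.2556]
wrist 318 230 [0.5466 0.041  0.2627]
wrist 315 240 [0.5453 0.0395 0.2821]
wrist 325 240 [0.5453 0.0448 0.282 ]
wrist 310 250 [0.5453 0.0372 0.2953]
wrist 318 250 [0.547  0.0411 0.2913]
0.25 4 [0.546 0.038 0.257] [0.548 0.05  0.26 ]
0.26 24 [0.546 0.029 0.26 ] [0.563 0.052 0.27 ]
0.27 37 [0.545 0.03  0.27 ] [0.563 0.055 0.28 ]
0.28 42 [0.546 0.03  0.28 ] [0.565 0.056 0.29 ]
```

View pics/s2.png

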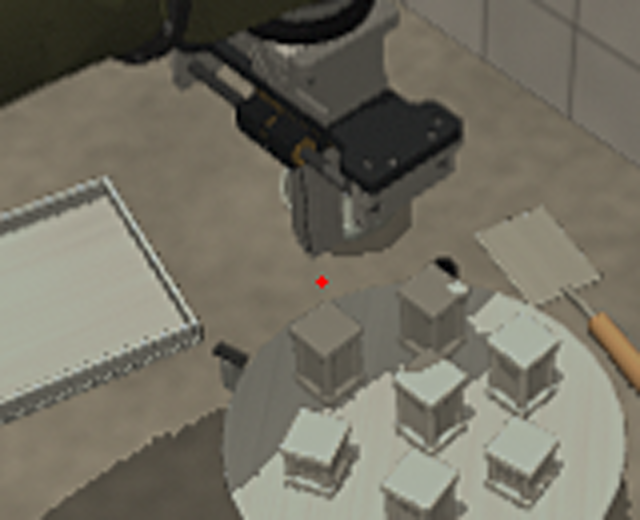

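The crop shows the real shut fingertips (near (320,250)) well above the red dot, which marks the reported TCP. The wrist and side clouds both put the tips at z≈0.255 while the reported TCP is 0.2255. So the true tips are about 30 mm higher than reported, and x and y agree. I'll correct z by that amount.

```bash
python3 -m inch '0.1 0 0 0 0 0 0; 0.1 0 0 0 0 0 0; 0.1 0 0 0 0 0 0; 0.1 0 0 .85 0 0 0; 0.1 0 0 .85 0 0 0; 0.1 0 0 .85 0 0 0; 0.1 0 0 .85 0 0 0; 0.1 0 0 0 0 0 0' 20; python3 -m inch '-1 0 0 0 0 0 0; -1 0 0 0 0 0 0; -1 0 0 0 0 0 0; -1 0 0 0 0 0 0' ; python3 -m inch '-1 0 0 -.5 0 0 0; -1 0 0 -1 0 0 0;-1 0 0 -1 0 0 0; -1 0 0 0 0 0 0;-1 0 0 0 0 0 0'
```

```text
time_s: 6.18
ee_pos: [0.5549, 0.0424, 0.1228]
eef_rot: [-3.142, -0.003, 3.141]
force: [-0.0, 0.1, -0.4]
grip_width: 0.0516
grip_force: 0.0
time_s: 6.68
ee_pos: [0.5563, 0.0425, 0.1252]
eef_rot: [3.142, 0.002, 3.142]
force: [-0.1, 0.9, 6.5]
grip_width: 0.0341
grip_force: 20.0
time_s: 7.3
ee_pos: [0.5554, 0.0424, 0.1984]
eef_rot: [-3.142, -0.001, 3.141]
force: [0.4, 0.3, -0.2]
grip_width: 0.0343
grip_force: 20.0
```

```bash
python3 -m inch '-1 0 .94 0 0 0 0; -1 0 .94 0 0 0 0; -1 0 .94 0 0 0 0; -1 0 .94 0 0 0 0; -1 0 .94 0 0 0 0; -1 0 .94 .9 0 0 0; -1 0 .94 .9 0 0 0; -1 0 .94 .9 0 0 0; -1 0 .94 .9 0 0 0; -1 0 .94 .9 0 0 0' 30; python3 -m inch '-1 -.05 .94 .9 0 0 0; -1 0 0 .51 0 0 0; -1 0 0 .45 0 0 0; -1 0 0 0 0 0 0; -1 0 0 0 0 0 0'
```

```text
time_s: 8.55
ee_pos: [0.555, 0.3249, 0.0618]
eef_rot: [-3.141, -0.002, 3.141]
force: [0.7, -1.5, -0.3]
grip_width: 0.0339
grip_force: 30.0
time_s: 9.18
ee_pos: [0.5576, 0.3519, 0.0086]
eef_rot: [3.142, 0.0, 3.141]
force: [0.0, -1.0, -0.4]
grip_width: 0.0336
grip_force: 30.0
```

```bash
python3 -m inch '-1 0 0 .1 0 0 0; 0.1 0 0 0 0 0 0; 0.1 0 0 0 0 0 0;0.1 0 0 0 0 0 0; 0.1 0 0 -1 0 0 0; 0.1 0 0 -1 0 0 0; 0.1 -.19 -.923 -.66 0 0 0; 0.1 -.19 -.923 -.66 0 0 0; 0.1 -.19 -.923 -.66 0 0 0; 0.1 -.19 -.923 -.66 0 0 0' 20; python3 -m inch '0.1 -.19 -.923 -.66 0 0 0; 0.1 -.19 -.923 0 0 0 0; 0.1 -.19 -.923 0 0 0 0; 0.1 -.19 -.923 0 0 0 0; 0.1 -.19 -.923 0 0 0 0; 0.1 -.19 -.923 0 0 0 0; 0.1 -.19 -.923 0 0 0 0; 0.1 -.19 -.923 0 0 0 0; 0.1 0 0 0 0 0 0; 0.1 0 0 0 0 0 0'
python3 - <<'E'
from h import *
W=snap('wrist'); P=cloud(W); z=P[...,2]
print(ctrl.get_obs()['ee_pos'])
up=((z>.135)&(z<.19)|(z>.045)&(z<.075)).astype(np.uint8)
k,L,st,ce=cv2.connectedComponentsWithStats(up)
for i in range(1,k):
    if st[i,4]<150: continue
    q=P[L==i]; h=np.percentile(q[:,2],80); t=q[q[:,2]>h-.005]
    print(ce[i].round(),st[i,4],h.round(4),cv2.minAreaRect(np.float32(t[:,:2])))
E
```

```text
time_s: 10.42
ee_pos: [0.5802, 0.2409, 0.1451]
eef_rot: [3.142, -0.0, 3.142]
force: [0.5, -0.8, -0.3]
grip_width: 0.052
grip_force: 0.0
time_s: 11.68
ee_pos: [0.6255, 0.021, 0.1643]
eef_rot: [3.141, -0.0, -3.142]
force: [-0.2, 0.7, -0.4]
grip_width: 0.0518
grip_force: 0.0
[0.62553576 0.02121956 0.16432129]
[277.  37.] 3252 0.1621 ((0.5022995471954346, -0.0067649707198143005), (0.03440026938915253, 0.03391522541642189), 25.65892219543457)
[155.  62.] 4810 0.178 ((0.5193657875061035, -0.08268614113330841), (0.03431282564997673, 0.0346374437212944), 12.60619831085205)
[632. 126.] 482 0.0589 ((0.5571222901344299, 0.33332502841949463), (0.03360780328512192, 0.009928514249622822), 10.133219718933105)
[242. 156.] 3034 0.1781 ((0.5764707326889038, -0.030609898269176483), (0.03399776667356491, 0.03428071737289429), 2.768636703491211)
[154. 171.] 2894 0.1621 ((0.5894179940223694, -0.09850969910621643), (0.03427637368440628, 0.035406146198511124), 11.567402839660645)
[324. 231.] 3240 0.1779 ((0.6266177892684937, 0.020443020388484), (0.034119538962841034, 0.033991891890764236), 3.245314359664917)
[222. 236.] 2380 0.1779 ((0.6386404037475586, -0.0494576022028923), (0.03371988609433174, 0.034033533185720444), 0.8683145642280579)
```

```bash
python3 -m inch '0.1 -.03 -.02 .69 0 0 0; 0.1 0 0 .69 0 0 0; 0.1 0 0 0 0 0 0; -1 0 0 0 0 0 0; -1 0 0 0 0 0 0; -1 0 0 0 0 0 0; -1 0 0 -.5 0 0 0; -1 0 0 -1 0 0 0;-1 0 0 -1 0 0 0; -1 0 0 0 0 0 0' 30; python3 -m inch '-1 .326 .956 0 0 0 0; -1 .326 .956 0 0 0 0; -1 .326 .956 0 0 0 0; -1 .326 .956 0 0 0 0; -1 .326 .956 0 0 0 0; -1 .326 .956 .9 0 0 0; -1 .326 .956 .9 0 0 0; -1 .326 .956 .9 0 0 0; -1 .326 .956 .9 0 0 0; -1 0 0 1 0 0 0'; python3 -m inch '-1 0 0 1 0 0 0; -1 0 0 .7 0 0 0; -1 0 0 0 0 0 0; -1 0 0 0 0 0 0'
```

```text
time_s: 12.98
ee_pos: [0.6275, 0.0196, 0.201]
eef_rot: [-3.141, 0.005, 3.141]
force: [-0.1, -0.2, -0.9]
grip_width: 0.034
grip_force: 29.6
time_s: 14.22
ee_pos: [0.5374, 0.2794, 0.0583]
eef_rot: [-3.141, -0.001, -3.14]
force: [-0.4, -0.1, -0.9]
grip_width: 0.0336
grip_force: 29.6
time_s: 14.72
ee_pos: [0.5383, 0.2777, 0.0087]
eef_rot: [-3.141, -0.001, 3.141]
force: [0.5, -0.5, -0.6]
grip_width: 0.0339
grip_force: 29.9
```

```bash
python3 -m inch '-1 0 0 .1 0 0 0; 0.1 0 0 0 0 0 0; 0.1 0 0 0 0 0 0;0.1 0 0 0 0 0 0; 0.1 0 0 -1 0 0 0; 0.1 0 0 -1 0 0 0; 0.1 -.279 -.91 -.66 0 0 0; 0.1 -.279 -.91 -.66 0 0 0; 0.1 -.279 -.91 -.66 0 0 0; 0.1 -.279 -.91 -.66 0 0 0' 20; python3 -m inch '0.1 -.279 -.91 -.66 0 0 0; 0.1 -.279 -.91 0 0 0 0; 0.1 -.279 -.91 0 0 0 0; 0.1 -.279 -.91 0 0 0 0; 0.1 -.279 -.91 0 0 0 0; 0.1 -.279 -.91 0 0 0 0; 0.1 -.279 -.91 0 0 0 0; 0.1 -.279 -.91 0 0 0 0; 0.1 0 0 0 0 0 0; 0.1 0 0 0 0 0 0'
python3 - <<'E'
from h import *
for n in('wrist','top'):
    W=snap(n); P=cloud(W); x,y,z=P[...,0],P[...,1],P[...,2]
    up=((y<.11)&(y>-.2)&(x<.75)&(z>.135)&(z<.19)|(z>.05)&(z<.075)&(y>.2)&(y<.45)&(x<.62)).astype(np.uint8)
    k,L,st,ce=cv2.connectedComponentsWithStats(up)
    for i in range(1,k):
        if st[i,4]<100: continue
        q=P[L==i]; h=np.percentile(q[:,2],80); t=q[q[:,2]>h-.005]; (a,b),(w,hh),an=cv2.minAreaRect(np.float32(t[:,:2]))
        print(n,ce[i].round(),st[i,4],np.round([h,a,b,w,hh],4),round(an,1))
E
```

```text
time_s: 15.98
ee_pos: [0.5723, 0.1677, 0.146]
eef_rot: [3.142, 0.0, 3.141]
force: [0.4, -0.2, 0.7]
grip_width: 0.0513
grip_force: 0.0
time_s: 17.23
ee_pos: [0.6388, -0.0491, 0.1649]
eef_rot: [3.141, -0.0, -3.142]
force: [-0.2, 0.9, 0.5]
grip_width: 0.0517
grip_force: 0.0
wrist [264.  38.] 3985 [ 0.1781  0.5194 -0.0827  0.0339  0.0341] 12.1
wrist [386.  22.] 2739 [ 0.1621  0.5029 -0.0068  0.0329  0.0348] 25.2
wrist [636.  94.] 259 [0.0584 0.5386 0.2596 0.0339 0.0048] 5.3
wrist [349. 135.] 2902 [ 0.1781  0.5765 -0.0308  0.0341  0.0342] 2.9
wrist [249. 153.] 2474 [ 0.1621  0.5895 -0.099   0.0339  0.0344] 12.1
wrist [319. 225.] 2750 [ 0.1779  0.6389 -0.0497  0.0341  0.034 ] 1.3
wrist [437. 240.] 647 [0.1565 0.6586 0.0428 0.0168 0.0175] 58.8
top [186. 222.] 185 [0.0616 0.556  0.3514 0.0345 0.0362] 0.0
top [213. 230.] 174 [0.0619 0.5381 0.2785 0.0316 0.0348] 1.3
```

```bash
python3 -m inch '0.1 0 -.01 .69 0 0 0; 0.1 0 0 .69 0 0 0; 0.1 0 0 0 0 0 0; -1 0 0 0 0 0 0; -1 0 0 0 0 0 0; -1 0 0 0 0 0 0; -1 0 0 -.5 0 0 0; -1 0 0 -1 0 0 0;-1 0 0 -1 0 0 0; -1 0 0 0 0 0 0' 30; python3 -m inch '-1 .402 .978 0 0 0 0; -1 .402 .978 0 0 0 0; -1 .402 .978 0 0 0 0; -1 .402 .978 0 0 0 0; -1 .402 .978 0 0 0 0; -1 .402 .978 0 0 0 0; -1 .402 .978 0 0 0 0; -1 .402 .978 .9 0 0 0; -1 .402 .978 .9 0 0 0; -1 .402 .978 .9 0 0 0'; python3 -m inch '-1 .402 .978 .9 0 0 0; -1 .402 .978 .9 0 0 0; -1 .402 .978 .9 0 0 0; -1 0 0 .9 0 0 0; -1 0 0 0 0 0 0; -1 0 0 0 0 0 0'
```

```text
time_s: 18.58
ee_pos: [0.6399, -0.0502, 0.2017]
eef_rot: [-3.141, 0.005, 3.141]
force: [-0.0, 0.1, -0.3]
grip_width: 0.0338
grip_force: 29.9
time_s: 19.82
ee_pos: [0.5174, 0.244, 0.1159]
eef_rot: [-3.141, -0.001, 3.141]
force: [0.4, 1.9, 0.7]
grip_width: 0.0336
grip_force: 29.9
time_s: 20.58
ee_pos: [0.4821, 0.3311, 0.0094]
eef_rot: [-3.141, -0.001, 3.141]
force: [0.0, 0.1, -0.3]
grip_width: 0.0339
grip_force: 30.0
```

```bash
python3 -m inch '-1 0 0 .1 0 0 0; 0.1 0 0 0 0 0 0; 0.1 0 0 0 0 0 0;0.1 0 0 0 0 0 0; 0.1 0 0 -1 0 0 0; 0.1 0 0 -1 0 0 0; 0.1 -.242 -.928 -.66 0 0 0; 0.1 -.242 -.928 -.66 0 0 0; 0.1 -.242 -.928 -.66 0 0 0; 0.1 -.242 -.928 -.66 0 0 0' 30 | grep -E 'ee_pos|width'; python3 -m inch '0.1 -.242 -.928 -.66 0 0 0; 0.1 -.242 -.928 0 0 0 0; 0.1 -.242 -.928 0 0 0 0; 0.1 -.242 -.928 0 0 0 0; 0.1 -.242 -.928 0 0 0 0; 0.1 -.242 -.928 0 0 0 0; 0.1 -.242 -.928 0 0 0 0; 0.1 -.242 -.928 0 0 0 0;  0.1 -.242 -.928 0 0 0 0; 0.1 0 0 0 0 0 0'| grep -E 'ee_pos|width'; python3 -m inch '0.1 0 0 .69 0 0 0; 0.1 0 0 .69 0 0 0; 0.1 0 0 0 0 0 0; -1 0 0 0 0 0 0; -1 0 0 0 0 0 0; -1 0 0 0 0 0 0; -1 0 0 -.5 0 0 0; -1 0 0 -1 0 0 0;-1 0 0 -1 0 0 0; -1 0 0 0 0 0 0'
```

```text
ee_pos: [0.5114, 0.2191, 0.1465]
grip_width: 0.0519
ee_pos: [0.5767, -0.0319, 0.1654]
grip_width: 0.0516
time_s: 24.32
ee_pos: [0.5775, -0.0307, 0.202]
eef_rot: [-3.141, 0.005, 3.141]
force: [1.3, 0.4, -1.7]
grip_width: 0.0341
grip_force: 29.6
```

```bash
python3 -m inch '-1 .36 .991 0 0 0 0; -1 .36 .991 0 0 0 0; -1 .36 .991 0 0 0 0; -1 .36 .991 0 0 0 0; -1 .36 .991 0 0 0 0; -1 .36 .991 0 0 0 0; -1 .36 .991 0 0 0 0; -1 .36 .991 0 0 0 0; -1 .36 .991 0 0 0 0; -1 .36 .991 .7 0 0 0' | grep -E 'ee_pos|width'; python3 -m inch '-1 .36 .991 .7 0 0 0; -1 .36 .991 .7 0 0 0; -1 .36 .991 .7 0 0 0; -1 .36 .991 .7 0 0 0; -1 0 0 1 0 0 0; -1 0 0 1 0 0 0; -1 0 0 .8 0 0 0; -1 0 0 0 0 0 0;-1 0 0 0 0 0 0'
```

```text
ee_pos: [0.4685, 0.2678, 0.1783]
grip_width: 0.0341
time_s: 26.7
ee_pos: [0.4253, 0.3855, 0.0101]
eef_rot: [-3.141, -0.0, 3.141]
force: [-0.3, -0.3, 0.1]
grip_width: 0.0338
grip_force: 29.8
```

```bash
python3 -m inch '-1 0 0 .12 0 0 0; 0.1 0 0 0 0 0 0; 0.1 0 0 0 0 0 0;0.1 0 0 0 0 0 0; 0.1 0 0 -1 0 0 0; 0.1 0 0 -1 0 0 0; 0.1 -.196 -.9755 -.66 0 0 0; 0.1 -.196 -.9755 -.66 0 0 0; 0.1 -.196 -.9755 -.66 0 0 0; 0.1 -.196 -.9755 -.66 0 0 0' 30 | grep -E 'ee_pos|width'; python3 -m inch '0.1 -.196 -.9755 -.66 0 0 0; 0.1 -.196 -.9755 0 0 0 0; 0.1 -.196 -.9755 0 0 0 0; 0.1 -.196 -.9755 0 0 0 0; 0.1 -.196 -.9755 0 0 0 0; 0.1 -.196 -.9755 0 0 0 0; 0.1 -.196 -.9755 0 0 0 0; 0.1 -.196 -.9755 0 0 0 0;  0.1 -.196 -.9755 0 0 0 0; 0.1 -.196 -.9755 0 0 0 0'| grep -E 'ee_pos|width'; python3 -m inch '0.1 -.196 -.9755 0 0 0 0; 0.1 -.196 -.9755 0 0 0 0; 0.1 0 0 0 0 0 -.62; 0.1 0 0 0 0 0 -.62; 0.1 0 0 0 0 0 0; 0.1 0 0 0 0 0 0'
python3 - <<'E'
from h import *
for n in('wrist',):
    W=snap(n,'w3.png'); P=cloud(W); x,y,z=P[...,0],P[...,1],P[...,2]
    up=((y<.11)&(y>-.2)&(x<.75)&(z>.135)&(z<.19)|(z>.05)&(z<.075)&(y>.2)&(y<.45)&(x<.62)).astype(np.uint8)
    k,L,st,ce=cv2.connectedComponentsWithStats(up)
    for i in range(1,k):
        if st[i,4]<100: continue
        q=P[L==i]; h=np.percentile(q[:,2],80); t=q[q[:,2]>h-.005]; (a,b),(w,hh),an=cv2.minAreaRect(np.float32(t[:,:2]))
        print(n,ce[i].round(),st[i,4],np.round([h,a,b,w,hh],4),round(an,1))
E
```

```text
ee_pos: [0.4491, 0.2677, 0.1466]
grip_width: 0.0512
ee_pos: [0.5078, -0.025, 0.1657]
grip_width: 0.0516
time_s: 29.95
ee_pos: [0.5195, -0.0825, 0.1656]
eef_rot: [-3.142, 0.0, -2.928]
force: [0.1, -0.5, 0.1]
grip_width: 0.0518
grip_force: 0.0
wrist [423. 218.] 2358 [ 0.1619  0.5021 -0.0073  0.0342  0.0337] 26.2
wrist [320. 224.] 2710 [ 0.1779  0.5188 -0.0826  0.0337  0.0342] 11.6
wrist [285. 279.] 615 [ 0.1612  0.5742 -0.0986  0.0066  0.0277] 9.1
```

```bash
python3 -m inch '0.1 0 0 .69 0 0 0; 0.1 0 0 .69 0 0 0; 0.1 0 0 0 0 0 0; -1 0 0 0 0 0 0; -1 0 0 0 0 0 0; -1 0 0 0 0 0 0; -1 0 0 -.5 0 0 0; -1 0 0 -1 0 0 0;-1 0 0 -1 0 0 .62; -1 0 0 0 0 0 .62' | grep -E 'ee_pos|rot|width'; python3 -m inch '-1 .268 .939 0 0 0 0; -1 .268 .939 0 0 0 0; -1 .268 .939 0 0 0 0; -1 .268 .939 0 0 0 0; -1 .268 .939 0 0 0 0; -1 .268 .939 0 0 0 0; -1 .268 .939 0 0 0 0; -1 .268 .939 0 0 0 0; -1 .268 .939 0 0 0 0; -1 .268 .939 .7 0 0 0' | grep -E 'ee_pos|width'; python3 -m inch '-1 .268 .939 .7 0 0 0; -1 .268 .939 .7 0 0 0; -1 .268 .939 .7 0 0 0; -1 .268 .939 .7 0 0 0; -1 0 0 1 0 0 0; -1 0 0 1 0 0 0; -1 0 0 .8 0 0 0; -1 0 0 0 0 0 0;-1 0 0 0 0 0 0'
```

```text
ee_pos: [0.5204, -0.0828, 0.2025]
eef_rot: [-3.141, 0.005, 3.138]
grip_width: 0.0341
ee_pos: [0.4395, 0.2004, 0.18]
grip_width: 0.0339
time_s: 33.62
ee_pos: [0.4075, 0.3121, 0.0114]
eef_rot: [3.141, 0.001, 3.141]
force: [0.3, 0.2, -0.9]
grip_width: 0.0332
grip_force: 30.0
```

```bash
python3 -m inch '-1 0 0 .17 0 0 0; 0.1 0 0 0 0 0 0; 0.1 0 0 0 0 0 0;0.1 0 0 0 0 0 0; 0.1 0 0 -1 0 0 0; 0.1 0 0 -1 0 0 0; 0.1 -.433 -.979 -.66 0 0 0; 0.1 -.433 -.979 -.66 0 0 0; 0.1 -.433 -.979 -.66 0 0 0; 0.1 -.433 -.979 -.66 0 0 0' 30 | grep -E 'ee_pos|width'; python3 -m inch '0.1 -.433 -.979 -.66 0 0 0; 0.1 -.433 -.979 0 0 0 0; 0.1 -.433 -.979 0 0 0 0; 0.1 -.433 -.979 0 0 0 0; 0.1 -.433 -.979 0 0 0 0; 0.1 -.433 -.979 0 0 0 0; 0.1 -.433 -.979 0 0 0 0; 0.1 -.433 -.979 0 0 0 0;  0.1 -.433 -.979 0 0 0 0; 0.1 -.433 -.979 0 0 0 -.6'| grep -E 'ee_pos|width'; python3 -m inch '0.1 0 0 0 0 0 -.6; 0.1 0 0 0 0 0 0; 0.1 0 0 0 0 0 0'
python3 - <<'E'
from h import *
for n in('wrist','top','side'):
    c=snap(n); P=cloud(c); x,y,z=P[...,0],P[...,1],P[...,2]
    up=((y<.11)&(y>-.2)&(x<.75)&(z>.135)&(z<.19)|(z>.05)&(z<.075)&(y>.2)&(y<.45)&(x<.62)).astype(np.uint8)
    k,L,st,ce=cv2.connectedComponentsWithStats(up)
    for i in range(1,k):
        if st[i,4]<100: continue
        q=P[L==i]; h=np.percentile(q[:,2],80); t=q[q[:,2]>h-.005]; (a,b),(w,hh),an=cv2.minAreaRect(np.float32(t[:,:2]))
        print(n,ce[i].round(),st[i,4],np.round([h,a,b,w,hh],4),round(an,1))
    b=c['img'].astype(int); pk=(b[...,2]-b[...,1]>25)&(b[...,2]-b[...,0]>15)&(y<-.15)&(x<.65)&(z>.03)&(z<.045)
    q=P[pk]; 
    if len(q)>10: print('ram rim',n,cv2.minEnclosingCircle(np.float32(q[:,:2])),np.median(q[:,2]))
E
```

```text
ee_pos: [0.4592, 0.1934, 0.145]
grip_width: 0.0518
ee_pos: [0.589, -0.1004, 0.1639]
grip_width: 0.0515
time_s: 36.5
ee_pos: [0.5887, -0.099, 0.1641]
eef_rot: [3.142, -0.0, -2.934]
force: [-0.1, 1.2, 0.7]
grip_width: 0.0516
grip_force: 0.0
wrist [475. 130.] 3128 [ 0.1619  0.5025 -0.0071  0.0347  0.035 ] 25.3
wrist [320. 221.] 2181 [ 0.162   0.5887 -0.0989  0.0333  0.0338] 11.5
ram rim wrist ((0.5100916624069214, -0.33010098338127136), 0.0633695125579834) 0.03695197889981716
top [186. 222.] 185 [0.0617 0.5564 0.3513 0.0344 0.0343] 87.9
top [213. 230.] 173 [0.0617 0.5382 0.278  0.0317 0.0339] 1.7
top [323. 245.] 210 [ 0.1629  0.5025 -0.0066  0.0341  0.0337] 25.1
top [192. 252.] 192 [0.0618 0.4809 0.3299 0.0335 0.0353] 2.1
top [169. 273.] 180 [0.0621 0.4241 0.3847 0.0305 0.0364] 2.0
top [197. 281.] 185 [0.0616 0.4052 0.3117 0.0328 0.0346] 2.1
ram rim top ((0.5087409019470215, -0.32858288288116455), 0.06341271847486496) 0.03687228255880526
side [185. 198.] 133 [0.0641 0.4089 0.3124 0.0336 0.0394] 0.5
side [281. 225.] 244 [ 0.1642  0.5032 -0.0052  0.0352  0.035 ] 24.7
side [332. 227.] 240 [ 0.1646  0.5897 -0.0972  0.0343  0.0352] 9.3
side [124. 354.] 320 [ 0.1755  0.0647 -0.0262  0.0657  0.0092] 67.4
ram rim side ((0.5106241703033447, -0.3280685544013977), 0.0631861463189125) 0.03810059753319284
```

All five tall pillars are standing in the tray, and the ramekin is at (0.510,-0.329). Next are the short ones.

```bash
cat > ram.py <<'E'
from h import *
for n in('wrist','top','side'):
    c=snap(n); P=cloud(c); x,y,z=P[...,0],P[...,1],P[...,2]
    b=c['img'].astype(int); pk=(b[...,2]-b[...,1]>25)&(b[...,2]-b[...,0]>15)&(y<-.15)&(x<.65)&(z>.03)&(z<.045)
    q=P[pk]; 
    if len(q)>10: print('ram rim',n,cv2.minEnclosingCircle(np.float32(q[:,:2])),np.median(q[:,2]))
E
python3 -m inch '0.1 0 0 .95 0 0 0; 0.1 0 0 .95 0 0 0; 0.1 0 0 0 0 0 0; -1 0 0 0 0 0 0; -1 0 0 0 0 0 0; -1 0 0 0 0 0 0; -1 0 0 -.5 0 0 0; -1 0 0 -1 0 0 0;-1 0 0 -.9 0 0 .6; -1 0 0 0 0 0 .6' 30| grep -E 'ee_pos|rot|width'; python3 -m inch '-1 .236 -.958 0 0 0 0; -1 .236 -.958 0 0 0 0; -1 .236 -.958 0 0 0 0; -1 .236 -.958 0 0 0 0; -1 .236 -.958 0 0 0 0; -1 .236 -.958 0 0 0 0; -1 .236 -.958 0 0 0 0; -1 .236 -.958 0 0 0 0;-1 0 0 0 0 0 0; -1 0 0 0 0 0 0'; python3 ram.py
```

```text
ee_pos: [0.5897, -0.0996, 0.1825]
eef_rot: [-3.141, 0.004, 3.138]
grip_width: 0.0341
time_s: 39.15
ee_pos: [0.5323, -0.3288, 0.1796]
eef_rot: [-3.142, 0.0, 3.142]
force: [0.1, 0.7, 0.7]
grip_width: 0.0337
grip_force: 30.0
ram rim wrist ((0.5099664926528931, -0.3296644389629364), 0.06271132081747055) 0.037067130557358774
ram rim top ((0.5084812641143799, -0.32835301756858826), 0.06309382617473602) 0.03671142763179802
ram rim side ((0.510387122631073, -0.3273211717605591), 0.06346605718135834) 0.03808688756737255
```

```bash
python3 -m inch '-1 0 0 1 0 0 0; -1 0 0 1 0 0 0; -1 0 0 1 0 0 0; -1 0 0 1 0 0 0; -1 0 0 .8 0 0 0; -1 0 0 .8 0 0 0; -1 0 0 .6 0 0 0; -1 0 0 0 0 0 0;-1 0 0 0 0 0 0'; python3 -m inch '-.05 0 0 0 0 0 0; -.05 0 0 0 0 0 0; -.05 0 0 0 0 0 0; -.05 0 0 -1 0 0 0; -.05 0 0 -1 0 0 0; -.05 0 0 -1 0 0 0; -.05 0 0 -1 0 0 0; -.05 0 0 -1 0 0 0; 0.1 0 0 -.7 0 0 0; 0.1 0 0 0 0 0 0'; python3 ram.py
```

```text
time_s: 40.42
ee_pos: [0.5323, -0.3292, -0.0066]
eef_rot: [-3.141, 0.0, -3.141]
force: [0.8, -0.2, -0.3]
grip_width: 0.0341
grip_force: 30.0
time_s: 41.68
ee_pos: [0.5326, -0.3296, 0.1655]
eef_rot: [-3.14, 0.002, 3.141]
force: [-0.5, -0.6, -0.9]
grip_width: 0.0512
grip_force: 0.0
ram rim wrist ((0.49136966466903687, -0.3226340711116791), 0.0625494047999382) 0.0370465210688542
ram rim top ((0.4906177520751953, -0.32194727659225464), 0.06368037313222885) 0.03661231252422348
ram rim side ((0.4916117191314697, -0.32047489285469055), 0.06362451612949371) 0.03809025867902949
```

The ramekin has moved to about (0.491,-0.322), so I'll check where the short pillar is.

Run:
```python
from h import *
c=snap('wrist','w4.png'); P=cloud(c); x,y,z=P[...,0],P[...,1],P[...,2]
b=c['img'].astype(int); nopk=~((b[...,2]-b[...,1]>20)&(b[...,2]-b[...,0]>10))
up=((abs(x-.5)<.1)&(abs(y+.325)<.09)&(z>.008)&(z<.07)&nopk).astype(np.uint8)
k,L,st,ce=cv2.connectedComponentsWithStats(up)
for i in range(1,k):
    if st[i,4]<80: continue
    q=P[L==i]; h=np.percentile(q[:,2],80); t=q[q[:,2]>h-.005]; (a,bb),(w,hh),an=cv2.minAreaRect(np.float32(t[:,:2]))
    print(ce[i].round(),st[i,4],np.round([h,a,bb,w,hh],4),round(an,1))
```

```text
[325. 172.] 1028 [ 0.0462  0.5133 -0.3231  0.0328  0.0329] 90.0
```

View pics/w4.png

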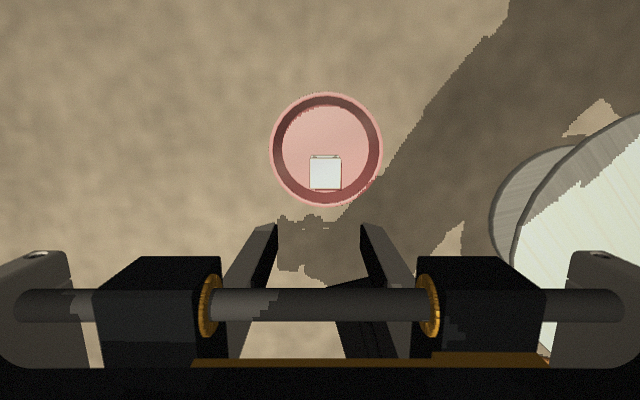

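The picture shows the short pillar standing inside the moved ramekin at (325,172), so the ramekin and its contents shifted together. Now for the last pillar, G.

```bash
python3 -m inch '0.1 .091 .977 0 0 0 0; 0.1 .091 .977 0 0 0 0; 0.1 .091 .977 0 0 0 0; 0.1 .091 .977 0 0 0 0; 0.1 .091 .977 0 0 0 0; 0.1 .091 .977 0 0 0 0; 0.1 .091 .977 0 0 0 0; 0.1 .091 .977 0 0 0 0; 0.1 .091 .977 0 0 0 0; 0.1 .091 .977 0 0 0 0' 30| grep -E 'ee_pos|rot|width'; python3 -m inch '0.1 .091 .977 0 0 0 -.85; 0.1 0 0 0 0 0 -.85; 0.1 0 0 0 0 0 -.85; 0.1 0 0 0 0 0 0; 0.1 0 0 0 0 0 0'
python3 - <<'E'
from h import *
c=snap('wrist'); P=cloud(c); x,y,z=P[...,0],P[...,1],P[...,2]
up=((y<.11)&(y>-.2)&(x<.75)&(z>.135)&(z<.19)).astype(np.uint8)
k,L,st,ce=cv2.connectedComponentsWithStats(up)
for i in range(1,k):
    if st[i,4]<100: continue
    q=P[L==i]; h=np.percentile(q[:,2],80); t=q[q[:,2]>h-.005]; (a,b),(w,hh),an=cv2.minAreaRect(np.float32(t[:,:2]))
    print(ce[i].round(),st[i,4],np.round([h,a,b,w,hh],4),round(an,1))
E
```

```text
ee_pos: [0.5043, -0.0352, 0.1632]
eef_rot: [3.141, -0.001, 3.141]
grip_width: 0.0517
time_s: 43.75
ee_pos: [0.502, -0.0069, 0.1636]
eef_rot: [3.141, -0.001, -2.7]
force: [1.0, -0.5, 0.5]
grip_width: 0.0515
grip_force: 0.0
[319. 221.] 2217 [ 0.162   0.5023 -0.0069  0.0339  0.0337] 25.7
```

```bash
python3 -m inch '0.1 0 0 .95 0 0 0; 0.1 0 0 .95 0 0 0; 0.1 0 0 0 0 0 0; -1 0 0 0 0 0 0; -1 0 0 0 0 0 0; -1 0 0 0 0 0 0; -1 0 0 -.5 0 0 0; -1 0 0 -1 0 0 .85;-1 0 0 -.9 0 0 .85; -1 0 0 0 0 0 .85' 30| grep -E 'ee_pos|rot|width'; python3 -m inch '-1 .1 -.956 0 0 0 0; -1 .1 -.956 0 0 0 0; -1 .1 -.956 0 0 0 0; -1 .1 -.956 0 0 0 0; -1 .1 -.956 0 0 0 0; -1 .1 -.956 0 0 0 0; -1 .1 -.956 0 0 0 0; -1 .1 -.956 0 0 0 0;-1 .1 -.956 0 0 0 0; -1 .1 -.956 0 0 0 0'|grep -E 'ee_pos|width'; python3 -m inch '-1 .1 -.956 0 0 0 0; -1 0 0 0 0 0 0; -1 0 0 0 0 0 0'; python3 ram.py
```

```text
ee_pos: [0.503, -0.0069, 0.1822]
eef_rot: [-3.141, 0.004, 3.137]
grip_width: 0.0338
ee_pos: [0.4719, -0.2946, 0.1802]
grip_width: 0.0337
time_s: 46.68
ee_pos: [0.4691, -0.3218, 0.1795]
eef_rot: [3.142, 0.0, 3.141]
force: [-0.4, 0.0, -0.3]
grip_width: 0.0339
grip_force: 30.0
ram rim wrist ((0.49095532298088074, -0.3225451409816742), 0.06252789497375488) 0.037171004702290955
ram rim top ((0.490259051322937, -0.32091960310935974), 0.06261376291513443) 0.037260413722965735
ram rim side ((0.49081721901893616, -0.3202301561832428), 0.06315553933382034) 0.03848024731039157
```

```bash
python3 -m inch '-1 0 0 1 0 0 0; -1 0 0 1 0 0 0; -1 0 0 1 0 0 0; -1 0 0 1 0 0 0; -1 0 0 .8 0 0 0; -1 0 0 .8 0 0 0; -1 0 0 .6 0 0 0; -1 0 0 0 0 0 0;-1 0 0 0 0 0 0'; python3 -m inch '-.05 0 0 0 0 0 0; -.05 0 0 0 0 0 0; -.05 0 0 0 0 0 0; -.05 0 0 -1 0 0 0; -.05 0 0 -1 0 0 0; -.05 0 0 -1 0 0 0; -.05 0 0 -1 0 0 0; -.05 0 0 -1 0 0 0; -.05 0 0 -1 0 0 0; -.05 0 0 0 0 0 0'; python3 ram.py
python3 - <<'E'
from h import *
T=snap('top','top2.png');P=cloud(T);x,y,z=P[...,0],P[...,1],P[...,2]
for n,c in(('top',T),('side',snap('side'))):
    P=cloud(c);x,y,z=P[...,0],P[...,1],P[...,2]
    m=(abs(x-.573)<.14)&(abs(y+.027)<.14)
    pl=P[m&(z>.112)&(z<.13)]; cc=cv2.minEnclosingCircle(np.float32(pl[:,:2])); print(n,cc,np.median(pl[:,2]))
    kn=P[m&(z>.15)]; print('knob',kn.mean(0),len(kn),'others>',np.sum(m&(z>.165)))
    pt=P[(y>.112)&(y<.19)&(x>.5)&(x<.63)&(z>.09)&(z<.11)]; print('ptr',pt.mean(0),len(pt))
E
```

```text
time_s: 47.95
ee_pos: [0.4693, -0.3223, -0.0066]
eef_rot: [-3.141, 0.0, -3.141]
force: [0.7, -0.7, 0.4]
grip_width: 0.0339
grip_force: 30.0
time_s: 49.2
ee_pos: [0.4698, -0.3229, 0.1752]
eef_rot: [-3.139, 0.003, 3.141]
force: [0.3, -0.2, 0.0]
grip_width: 0.0445
grip_force: 0.0
ram rim wrist ((0.491294264793396, -0.3225191831588745), 0.06274967640638351) 0.03706166674315048
ram rim top ((0.4907534122467041, -0.32075268030166626), 0.06293024867773056) 0.036918115250646144
ram rim side ((0.49128490686416626, -0.3200676441192627), 0.06303274631500244) 0.03821939133889757
top ((0.571969747543335, -0.027573002502322197), 0.1288444697856903) 0.12129688223691393
knob [0.65608741 0.04365326 0.15515478] 44 others> 0
ptr [0.53448509 0.12318078 0.09868411] 45
side ((0.5741121172904968, -0.024344682693481445), 0.13167153298854828) 0.12354021575701868
knob [0.65859463 0.04327379 0.15716002] 39 others> 0
ptr [nan nan nan] 0<stdin>:8: RuntimeWarning: Mean of empty slice.
  ret = um.true_divide(
```

View pics/top2.png

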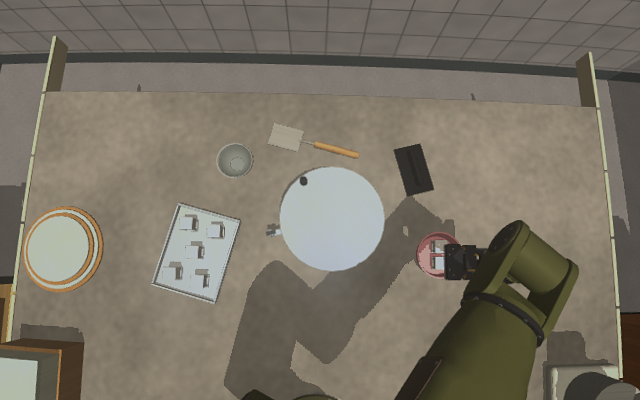

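The top view shows an empty plate with the knob at (304,181), five pillars in the tray, and both short ones in the ramekin at (436,245) and (437,262). I'll pinch the knob next. From its 39.5° it has to go 64.5° CCW to reach the pointer at 104°.

```bash
python3 -m inch '-.1 -.484 .938 0 0 0 0; -.1 -.484 .938 0 0 0 0; -.1 -.484 .938 0 0 0 0; -.1 -.484 .938 0 0 0 0; -.1 -.484 .938 0 0 0 0; -.1 -.484 .938 0 0 0 0; -.1 -.484 .938 0 0 0 0; -.1 -.484 .938 0 0 0 0; -.1 -.484 .938 0 0 0 0; -.1 -.484 .938 0 0 0 0' 15 | grep -E 'ee_pos|width'; python3 -m inch '-.1 -.484 .938 0 0 0 0; -.1 -.484 .938 0 0 0 0; -.1 -.484 .938 0 0 0 0; -.1 0 0 0 0 0 0; -.1 0 0 0 0 0 0'
python3 - <<'E'
from h import *
c=snap('wrist'); P=cloud(c); x,y,z=P[...,0],P[...,1],P[...,2]
m=(abs(x-.65)<.05)&(abs(y-.04)<.05)&(z>.15)&(z<.165); q=P[m]; print('knob',cv2.minEnclosingCircle(np.float32(q[:,:2])),np.median(q[:,2]),len(q))
pl=P[(abs(x-.573)<.14)&(abs(y+.027)<.14)&(z>.115)&(z<.128)]; print(pl.min(0),pl.max(0))
pt=P[(y>.112)&(y<.19)&(x>.5)&(x<.63)&(z>.09)&(z<.11)]; print('ptr',len(pt),pt.mean(0),pt.min(0),pt.max(0))
E
```

```text
ee_pos: [0.6144, -0.04, 0.1721]
grip_width: 0.0424
time_s: 51.32
ee_pos: [0.6575, 0.0429, 0.1724]
eef_rot: [-3.141, -0.001, 3.141]
force: [0.0, -0.2, -0.3]
grip_width: 0.0422
grip_force: 0.0
knob ((0.6589123606681824, 0.04346618801355362), 0.009037800133228302) 0.1561949882620113 410
[ 0.49664606 -0.15794079  0.11797149] [0.70196443 0.10102988 0.12797279]
ptr 413 [0.53453268 0.12282031 0.09872116] [0.52675509 0.11203478 0.09026405] [0.54221369 0.13444389 0.10136583]
```

```bash
python3 -m inch '-.1 -.04 .02 .8 0 0 0; -.1 0 0 .8 0 0 0; -.1 0 0 .78 0 0 0; -.1 0 0 0 0 0 0; -1 0 0 0 0 0 0; -1 0 0 0 0 0 0; -1 0 0 0 0 0 0; -1 0 0 0 0 0 0' 20 ; python3 -m inch '-1 .361 .381 0 0 0 0; -1 .411 .326 0 0 0 0; -1 .453 .265 0 0 0 0; -1 .486 .199 0 0 0 0; -1 .509 .129 0 0 0 0; -1 .522 .056 0 0 0 0; -1 .525 -.017 0 0 0 0; -1 .517 -.091 0 0 0 0; -1 0 0 0 0 0 0; -1 0 0 0 0 0 0'
```

```text
time_s: 52.38
ee_pos: [0.6595, 0.0441, 0.1024]
eef_rot: [3.142, 0.001, 3.142]
force: [0.6, 0.1, 3.5]
grip_width: 0.0172
grip_force: 20.0
time_s: 53.62
ee_pos: [0.5453, 0.0826, 0.1023]
eef_rot: [3.14, 0.0, -3.141]
force: [-1.8, 6.1, 6.0]
grip_width: 0.0175
grip_force: 20.0
```

```bash
python3 -m inch '-.1 0 0 0 0 0 0; -.1 0 0 0 0 0 0; -.1 0 0 0 0 0 0; -.1 0 0 -.8 0 0 0; -.1 0 0 -.8 0 0 0; -.1 0 0 -.8 0 0 0; -.1 0 0 0 0 0 0'
cat > ang.py <<'E'
from h import *
for n in('wrist','side','top'):
    c=snap(n); P=cloud(c); x,y,z=P[...,0],P[...,1],P[...,2]; b=c['img'].max(2)
    m=(np.hypot(x-.572,y+.0285)<.135)
    q=P[m&(z>.15)&(z<.19)&(b<110)&(np.hypot(x-.572,y+.0285)>.085)]
    if len(q)>10:
        k=np.array(cv2.minEnclosingCircle(np.float32(q[:,:2]))[0])-[.572,-.0285]; print(n,'knob ang',np.degrees(np.arctan2(k[1],k[0])),np.hypot(*k),len(q))
    pl=P[m&(z>.06)&(z<.19)&(np.hypot(x-.572,y+.0285)<.09)]
    if len(pl)>300:
        A=np.c_[pl[:,:2],np.ones(len(pl))]
        w=np.ones(len(pl),bool)
        for _ in range(6):
            s=np.linalg.lstsq(A[w],pl[w,2],rcond=None)[0]; w=abs(A@s-pl[:,2])<.005
        print(n,'tilt',np.arctan(np.hypot(*s[:2])),'uphill dir deg',np.degrees(np.arctan2(s[1],s[0])),w.sum())
E
python3 ang.py
```

```text
time_s: 54.5
ee_pos: [0.5462, 0.0815, 0.1749]
eef_rot: [3.141, 0.003, 3.141]
force: [0.4, -0.5, -0.2]
grip_width: 0.0424
grip_force: 0.0
wrist knob ang 100.83208169467888 0.1119456338229967 397
wrist tilt 0.001306398242313852 uphill dir deg -140.15662750406713 20960
side knob ang 99.80924067833222 0.11314860731247842 39
side tilt 0.0005819765579587236 uphill dir deg 91.6483969604553 3101
top tilt 0.005531500912838271 uphill dir deg 174.34045573548104 2972
```

```bash
python3 -m inch '-.1 0 0 .8 0 0 0; -.1 0 0 .8 0 0 0; -.1 0 0 .78 0 0 0; -.1 0 0 0 0 0 0; -1 0 0 0 0 0 0; -1 0 0 0 0 0 0; -1 0 0 0 0 0 0; -1 .12 -.02 0 0 0 0; -1 .12 -.02 0 0 0 0; -1 0 0 0 0 0 0' 20 ; python3 -m inch '-.1 0 0 0 0 0 0; -.1 0 0 0 0 0 0; -.1 0 0 0 0 0 0; -.1 0 0 -.8 0 0 0; -.1 0 0 -.8 0 0 0; -.1 0 0 -.8 0 0 0; -.1 0 0 0 0 0 0'; python3 ang.py | grep knob
```

```text
time_s: 55.9
ee_pos: [0.5385, 0.0809, 0.1029]
eef_rot: [3.141, 0.001, -3.141]
force: [0.5, 6.0, 3.4]
grip_width: 0.0174
grip_force: 20.0
time_s: 56.78
ee_pos: [0.5391, 0.0803, 0.1756]
eef_rot: [3.141, 0.003, 3.141]
force: [0.6, 0.4, 0.8]
grip_width: 0.0425
grip_force: 0.0
wrist knob ang 104.33215631904807 0.11193563025719312 393
side knob ang 103.91276100158517 0.11307294531412133 39
```

The knob is at 104°, in line with the pointer. Now the tilt: press with shut fingers on the near side.

```bash
python3 -m inch '-1 .492 -.902 0 0 0 0; -1 .492 -.902 0 0 0 0; -1 .492 -.902 0 0 0 0; -1 .492 -.902 0 0 0 0; -1 .492 -.902 0 0 0 0; -1 0 0 .8 0 0 0; -1 0 0 .8 0 0 0; -1 0 0 .8 0 0 0; -1 0 0 .2 0 0 0; -1 0 0 0 0 0 0'; python3 -m inch '-1 0 0 .25 0 0 0; -1 0 0 .25 0 0 0; -1 0 0 .25 0 0 0; -1 0 0 .25 0 0 0; -1 0 0 .2 0 0 0; -1 0 0 0 0 0 0; -1 0 0 0 0 0 0'; python3 ang.py
```

```text
time_s: 58.18
ee_pos: [0.4644, -0.055, 0.0962]
eef_rot: [3.142, -0.001, 3.141]
force: [0.6, -0.5, 0.3]
grip_width: 0.0003
grip_force: 0.0
time_s: 59.05
ee_pos: [0.4647, -0.055, 0.0606]
eef_rot: [-3.141, 0.001, 3.141]
force: [-2.0, -0.2, 1.0]
grip_width: 0.0009
grip_force: 0.9
wrist knob ang 175.7825236302585 0.11204438559296649 701
wrist tilt 0.32242439053650856 uphill dir deg 14.487866918198277 3408
side knob ang -164.5144538040528 0.10434334173696384 12
side tilt 0.3268150157466804 uphill dir deg 14.703032277572467 1940
top knob ang 113.31177998744712 0.11429747637986416 35
top tilt 0.3261520182296632 uphill dir deg 14.354977336770359 3804
```

```bash
python3 -m inch '-1 0 0 .09 0 0 0; -1 0 0 0 0 0 0; -1 0 0 -1 0 0 0; -1 0 0 -1 0 0 0; -1 0 0 -1 0 0 0; -1 0 0 -1 0 0 0; -1 1 -1 -.5 0 0 0; -1 1 -1 0 0 0 0; -1 1 -1 0 0 0 0; -1 0 0 0 0 0 0'; python3 ang.py
python3 - <<'E'
from h import *
# knob swivel in the base frame, tilt undone about the hinge
a=np.radians(103.9); yb=np.array([np.cos(a),np.sin(a),0]); xb=np.array([np.sin(a),-np.cos(a),0]); o=np.array([.572,-.0285,.095])
for n in('top','side'):
    c=snap(n,n+'3.png'); P=cloud(c); b=c['img'].max(2)
    q=P-o; X=q@xb;Y=q@yb;Z=q[...,2]; t=.349; X,Z=X*np.cos(t)+Z*np.sin(t),-X*np.sin(t)+Z*np.cos(t)
    m=(b<110)&(Z>.045)&(Z<.075)&(np.hypot(X,Y)<.13)
    print(n,m.sum(),X[m].mean(),Y[m].mean(),'plate swivel rad',-np.arctan2(X[m].mean(),Y[m].mean()))
E
python3 ram.py
```

```text
time_s: 60.45
ee_pos: [0.3736, -0.1462, 0.1928]
eef_rot: [-3.141, 0.001, 3.139]
force: [-0.3, -0.4, -0.0]
grip_width: 0.0005
grip_force: 0.0
wrist knob ang 115.48675032355739 0.11106288058895764 86
wrist tilt 0.347294759543433 uphill dir deg 14.08538752675439 3734
side tilt 0.3522355933099726 uphill dir deg 14.36308719443781 2584
top knob ang 114.21384719285265 0.11480889942575401 31
top tilt 0.35076552873152467 uphill dir deg 14.487566174296463 4356
top 46 0.0006306942143723557 0.11259581516391236 plate swivel rad -0.005601341554518559
side 0 nan nan plate swivel rad nan
ram rim wrist ((0.4889402687549591, -0.3229386806488037), 0.06277156621217728) 0.03689387324004478
ram rim top ((0.4899706244468689, -0.32147759199142456), 0.06293697655200958) 0.036726731399367996
ram rim side ((0.4920191764831543, -0.32270699739456177), 0.06416621059179306) 0.03828762142662412<stdin>:8: RuntimeWarning: Mean of empty slice.
  ret = ret.dtype.type(ret / rcount)
```

View pics/top3.png

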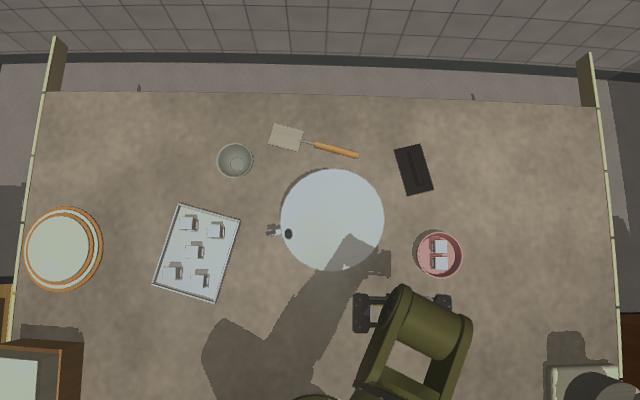

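The picture shows the knob at (288,234) beside the pointer at (272,230). Five pillars are in the tray, two are in the ramekin at (440,253), and the bystanders haven't moved. The tilt reads 0.350, the swivel is about 0, and the robot is clear of everything.

```bash
python3 -m inch '-1 0 0 0 0 0 0; -1 0 0 0 0 0 0; -1 0 0 0 0 0 0; -1 0 0 0 0 0 0' && python3 -c "
from station import ticket
print(ticket.hand_in())"
```

```text
time_s: 61.35
ee_pos: [0.3745, -0.145, 0.1925]
eef_rot: [-3.142, -0.0, 3.141]
force: [-0.0, -0.8, -0.8]
grip_width: 0.0008
grip_force: 0.0
the job is handed in; nothing more can be done
None
```

I handed the job in at about 61 s; no verdict came back, but my last measurements show all five full-length pillars in the tray, both short ones in the ramekin (knocked about 20 mm mid-run, still upright), the knob in line with the pointer, the plate tilted about 0.35 rad, and the bowl, spatula and smoother where they were.

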